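# Tuck the paper shield under the lapped carriage cover and hold it flat

### The arm

A 6-joint arm with a two-finger parallel gripper is mounted at the origin on the work surface. World frame = base frame: x ahead of the robot, y to its left, z up, the work surface at z = 0. Lengths are in m, angles in rad, forces in N, time in s.
With the tool pointing down it reaches from about 0.25 to 0.725 m from the base axis. Payload 4 kg.
Tool frame: the origin (TCP) lies between the finger pads; the fingertips stand 25 mm ahead of it and the grasp point (between the pads) lies 6 mm ahead of it; z points along the fingers, y is the line along which they close (so a half turn about z gives the same grasp; the last joint's range is limited). The gripper opens to 85 mm and grips with 20 to 120 N. Pads are 22 mm wide; open, the fingers measure 114 mm over their backs; the gripper's body (76 mm by 85 mm) begins 54 mm behind the grasp point. The pads swing forward as they close: fully open they stand 13 mm farther back than shut.
Start: joints at [-1.184, 0.241, 0.005, 1.335, 0, 1.571], TCP at [0.189, -0.463, 0.256] pointing down, gripper open.
Joint ranges: [-2.72, 2.72], [-1.05, 1.87], [-1.09, 1.28], [-1.99, 2.15], [-1.42, 1.44], [-3.14, 3.14]. Speed limits (rad/s): [2.79, 2.79, 3.14, 3.14, 3.14, 3.14].

### API

Orientations are given as a unit quaternion [x, y, z, w].
In Python, from workcell import bot gives the robot as it stands. The module is installed in compiled form; this text tells all that it offers.
- The arm moves only by the shell command python3 -m pendant 'ROWS'. ROWS is JSON, one flat list of numbers, 7 for each row, row after row: the shift along the tool's x, y, z normalised to -1 to 1, where 1 is 0.5 m, then the turn, a rotation vector about the tool's x, y, z normalised to -1 to 1, where 1 is 180 degrees, then the opening, from 0 (shut) to 1 (fully open). In form: [tx, ty, tz, ax, ay, az, fingers, tx, ty, tz, ax, ay, az, fingers, ...]. A call has exactly 10 rows; each row is the pose to reach, as a shift and turn from the pose commanded when the call began, along the tool's axes at that moment, turning the shorter way round; what a row does not reach only later rows make up. A row lasts 1/12 s, in which the tool goes at most 41.7 mm and 7.16 degrees, less where a joint would pass 70% of its speed; a pose out of reach is approached as far as the arm can. A call with a number of a shift or a turn outside -1 to 1 is refused whole. A call with a gripper value outside its range is refused whole. The fingers move at their own pace and stop on an object; the grip force is fixed at half the most. Time passes only in rows, so rows that repeat a pose let the fingers close, or fill a call up. It gives the time, the measured TCP pose, the force, the opening and the grip force at its end, in the units of the state.
- bot.get_obs(): the state, without advancing time (a new reading comes with each control period).
- bot.camera(name): name is "scene" or "top" or "wrist"; returns a dict with "pixels" (480x640x3 uint8, red, green, blue), "mtx" (3x3 intrinsics, pixels), "cam_to_world" (4x4, takes a point from camera to world coordinates); the wrist camera has in their place "hand_eye" (4x4, takes a point from camera to tool coordinates, whose origin is the TCP and whose axes are the flange's). Camera axes: x right, y up, looking along -z (the intrinsics and any distortion apply to the point x, -y, -z); pixel columns grow to the right and rows downward; lengths in m; the calibration is good to about 2 mm. A picture is of the moment at which its call begins: read the wrist's pose just before it. There is no depth.
- bot.job_done(): hands the job in; it is judged then, once.
The state is a dict: "clock": time; "joint_pos": joint angles; "joint_vel": joint speeds; "tau": joint torques, N m; "eef_pos": TCP position; "tool_rot": TCP orientation; "ft_force": force on the tool from outside, world axes, zero at the start; "ft_torque": the same for the moment, N m; "grip_width": finger opening in m; "grasp_force": force on a finger pad.
Only numpy, scipy, OpenCV 4.12 (cv2) and the standard library are available. Lean on these libraries where they do the work, as an engineer would, in place of code of your own. Each camera call takes 0.05 s, during which the arm holds its last target. There are 200 camera calls.

### The job

On the green test fixture, swing the rubber-tipped latch fully open, away from the front of the chrome cover. Then pick up the aluminium paper shield by its brass rib, lay it on the black deck with the yellow-banded edge leading, centred and square, and slide that edge under the chrome cover until it meets the stop, without lifting the cover. Finish still gripping the shield by its rib and pressing it down firmly flat on the deck: do not let go, and leave the other things on the counter where they are.

Things in the scene. Friction and masses are not known exactly. Their poses are not given: they have to be found in the camera images.
- fixture: Green test fixture, fixed; base x -95..+85, y -65..+65 mm, 17 mm high. Origin on the counter surface; x points into the chrome cover (the tuck direction), y left, z up. Dark steel stop rail under the cover, face at x = +45. Large black ribbed knob on it (70 mm across, does not turn) at x = +58, y = -91..-119, top at z = 80 mm.
- deck: Black rubber deck plate on the fixture, 100 mm wide in y, from fixture x = -75 to +45 mm, its top 20 mm above the counter. The slot between deck and cover is 8 mm high, with a flared mouth. Origin and axes are those of the fixture.
- cover (a joint): Angle of the chrome carriage end cover, rad: 0 at rest, grows as its free edge is lifted. Light spring and weight hold it down (about 2 N at the free edge lifts it); 0.07 rad (about 4 mm at the edge) counts as lifted.
- cover_lip (a point): Middle of the underside of the chrome cover's free edge, at fixture (10, 0, 28) mm. The cover's flat underside runs at z = 28 from x = +10 back to its hinge at x = +72 mm, 106 mm wide; its turned-up lip reaches forward to x = +2 mm and up to z = 37 mm.
- latch (a joint): Angle of the platen latch, rad: 0 = across the front of the cover (along fixture -y from its pin), blocking the slot; grows as the free end swings towards fixture -x (clockwise from above), 1.57 = along fixture -x, end stop 1.75. Starts at 0 to 0.3, stays where left, about 1 N at the peg moves it. Counts as open above 1.3.
- latch_hinge (a point): Upright pivot pin of the latch, at fixture (-12, 83, 26) mm; the flat bar is 12 mm wide and its top is 30 mm above the counter; the bar with its rubber tip reaches 126 mm from the pin.
- latch_peg (a point): Upright round brass finger peg on the latch, 12 mm diameter, 85 mm from the pin; it rises from the bar (30 mm above the counter) to 68 mm above the counter; this point is on its axis at 53 mm.
- shield_grip (a point): Centre of the brass grip rib of the paper shield: aluminium plate 110 (x) x 76 (y) x 5 mm, about 180 g, lying flat; x points to the yellow-banded leading edge, z up. The rib stands across it: 10 mm thick (x), 44 long (y), from 5 to 35 mm above the underside. This point is 20 mm above the underside, 75 mm behind the leading edge.
- shield_edge (a point): Middle of the leading (yellow-banded) edge of the shield, at its underside; same axes as shield_grip.
- shield: The loose paper shield as a whole; origin at the middle of the plate's underside, same axes.
- pulley: brass drawband pulley, grooved disc 60 mm across, 22 mm high. Bystander, to be left alone.
- hub_a: red enamel spool hub, 48 mm across, 20 mm high. Bystander, to be left alone.
- hub_b: second red enamel spool hub, same as hub_a. Bystander, to be left alone.
- oil_bottle: amber oil bottle, 40 mm across, 100 mm tall. Bystander, to be left alone.
- driver: screwdriver 180 mm long lying on the counter. Bystander, to be left alone.
Mind the look-alikes: they are no part of the job. Of the things shaped like the shield, the aluminium one is meant.

How it is judged:
On the way, in this order (a step that is already met when the one before it is completed fails the run):
1. the latch is swung open, clear of the cover's mouth (value of joint latch above 1.3 rad), for 0.2 s.
2. the shield's leading edge is under the cover, low on the deck (x of shield_edge in the frame of fixture above 0.015 m and z of shield_edge in the frame of fixture below 0.028 m and value of joint cover below 0.07 rad), for 0.1 s.
At the end, for the whole second after the job is handed in: Latch open (above 1.3 rad); shield flat on the deck (0.05 rad, edge within 2.5 mm of the deck), edge within 6 mm of the stop, 13 mm of the middle, square within 0.1 rad; cover down (below 0.03 rad); fingers hold the shield and press it on the deck with over 5 N (value of joint latch above 1.3 rad and x of shield_edge in the frame of fixture above 0.039 m and y of shield_edge in the frame of fixture between -0.013 and 0.013 m and z of shield_edge in the frame of fixture below 0.0225 m and angle between shield_grip's own z axis and vertical below 0.05 rad and angle between the x axis of shield_grip and the x axis of fixture, either way round below 0.1 rad and value of joint cover below 0.03 rad and contact force between shield and deck above 5 N and contact force between the fingers and shield above 3 N); the arm keeps its last pose, push and grip.
It fails at once if the cover is lifted (more than 0.07 rad, about 4 mm at its edge) (value of joint cover above 0.07 rad).
It fails at once if a bystander is moved by more than 25 mm (distance of any of pulley, hub_a, hub_b, oil_bottle, driver from where it was at the start of the episode above 0.025 m).
It also fails if it takes over 58 s, if anything falls off the work surface, if the arm or the gripper's body presses on something with over 40 N, if the wrist force passes 120 N, or if a joint passes its speed limit or range.

## Working session

There is one attempt and no reset: what is moved stays moved. The work goes in short steps, Python scripts to look and compute and a shell command to move; the robot and the scene stay as the last step left them, time stands still between calls to the robot, and variables do not carry over. Pictures are saved under pics/ and viewed, at most 10 in all, crops included, and the job is handed in when it is done.

```bash
mkdir -p pics
cat > h.py <<'E'
from workcell import bot
import numpy as np, cv2
def shot(n,f):
    o=bot.get_obs(); c=bot.camera(n); cv2.imwrite('pics/'+f+'.png',c['pixels'][:,:,::-1])
    np.savez('pics/'+f+'.npz',**{k:v for k,v in c.items()},p=o['eef_pos'],q=o['tool_rot']); return c
def T(f):
    d=np.load('pics/'+f+'.npz')
    if 'cam_to_world' in d: return d['mtx'],d['cam_to_world'],d
    from scipy.spatial.transform import Rotation as R
    M=np.eye(4);M[:3,:3]=R.from_quat(d['q']).as_matrix();M[:3,3]=d['p'];return d['mtx'],M@d['hand_eye'],d
def pt(f,u,v,z):
    K,M,_=T(f); r=np.linalg.solve(K,[u,v,1.]); r=M[:3,:3]@(r*[1,-1,-1]); o=M[:3,3]
    return o+r*(z-o[2])/r[2]
def px(f,P):
    K,M,_=T(f); c=np.linalg.inv(M)@np.r_[P,1]; c=c[:3]*[1,-1,-1]; k=K@c; return k[:2]/k[2]
E
python3 - <<'E'
from h import *
for n in('scene','top'):
    c=shot(n,n+'0'); print(c.keys(),c['mtx'],c['cam_to_world'])
print(bot.get_obs())
E
```

```text
dict_keys(['pixels', 'mtx', 'cam_to_world']) [[452.95426549   0.         319.86284539]
 [  0.         452.95426549 243.76900348]
 [  0.           0.           1.        ]] [[-0.83216357 -0.440628    0.33667605  0.85473958]
 [ 0.55446021 -0.65150166  0.51780254  0.55048469]
 [-0.00881329  0.61756988  0.78646663  0.85645336]
 [ 0.          0.          0.          1.        ]]
dict_keys(['pixels', 'mtx', 'cam_to_world']) [[574.17547313   0.         326.86457433]
 [  0.         574.17547313 237.48694783]
 [  0.           0.           1.        ]] [[-6.81113880e-04  9.77779544e-01 -2.09634682e-01  2.98967255e-01]
 [-9.99995991e-01 -8.97727200e-05  2.83031994e-03  6.32213300e-03]
 [ 2.74860947e-03  2.09635769e-01  9.77775685e-01  1.19349879e+00]
 [ 0.00000000e+00  0.00000000e+00  0.00000000e+00  1.00000000e+00]]
{'clock': 0.1, 'joint_pos': array([-1.18400007e+00,  2.41353736e-01,  3.86204128e-03,  1.33520031e+00,
        8.43737161e-07,  1.57081114e+00]), 'joint_vel': array([-1.05741820e-03, -3.28632205e-03,  3.55547710e-03,  5.02534172e-04,
       -1.56160623e-03, -3.49951049e-05]), 'tau': array([ 1.59546283e-05, -3.73136938e+01,  2.53009933e+01,  1.08522011e-02,
       -1.79476564e-05,  1.54615467e-06]), 'eef_pos': array([ 0.1884168 , -0.46258216,  0.25549507]), 'tool_rot': array([ 9.81357783e-01,  1.92187418e-01, -1.81762189e-04, -9.30245927e-04]), 'ft_force': array([-0.01676667, -1.02472016, -0.97711679]), 'ft_torque': array([-0.0305846 ,  0.0084971 ,  0.05192941]), 'grasp_force': 0.0, 'grip_width': 0.08535884781635941}
```

View pics/top0.png

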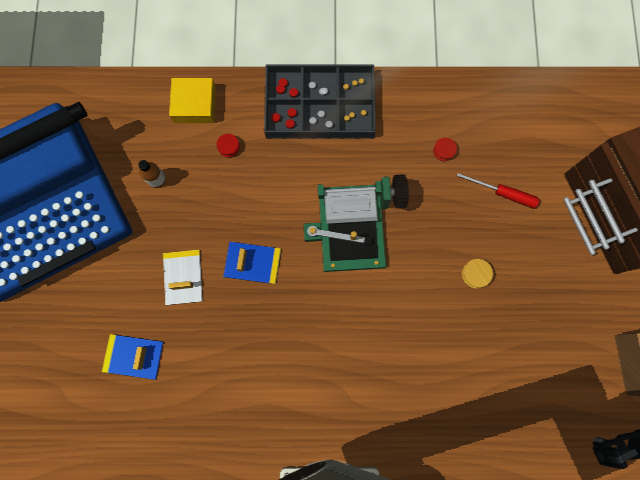

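View pics/scene0.png

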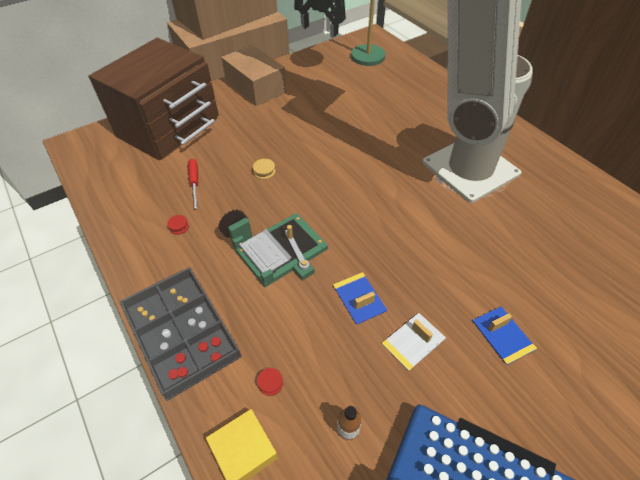

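The top view shows the fixture at about (352,228), with the latch running from its pin (313,231) to its tip (370,240). The silver shield is at (183,277) with its yellow edge towards +x, and the two blue plates are decoys. I'll enlarge both regions.

Run:
```python
import cv2,numpy as np
i=cv2.imread('pics/top0.png')
a=cv2.resize(i[170:280,295:415],None,fx=5,fy=5,interpolation=cv2.INTER_CUBIC)[:550]
b=cv2.resize(i[240:315,155:211],None,fx=3.5,fy=5,interpolation=cv2.INTER_CUBIC)
b=cv2.resize(i[240:315,155:211],None,fx=3.5,fy=3.5,interpolation=cv2.INTER_CUBIC)
o=np.zeros((550,800,3),np.uint8);o[:,:600]=a;o[:b.shape[0],600:600+b.shape[1]]=b
cv2.imwrite('pics/crop1.png',o)
```

```text
(no output)
```

View pics/crop1.png

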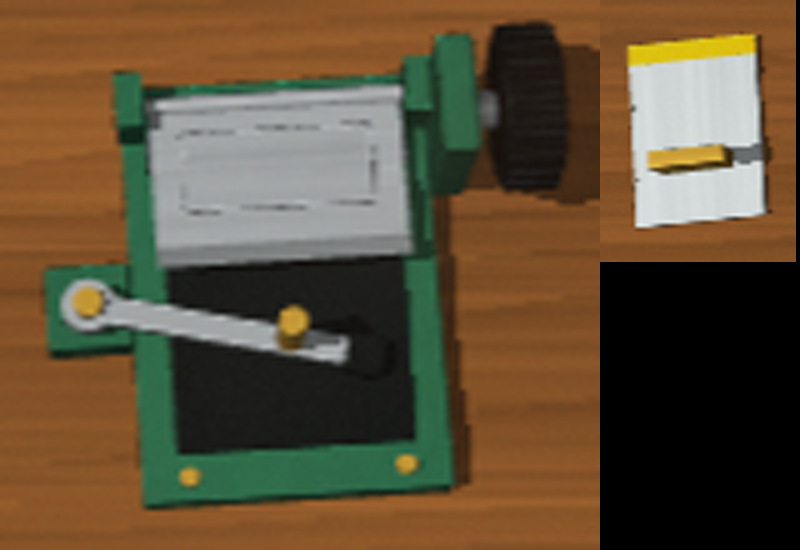

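Run:
```python
from h import *
A=lambda u,v,z:pt('top0',294.5+(u+.5)/5,169.5+(v+.5)/5,z)[:2]
B=lambda u,v,z:pt('top0',154.5+(u-600+.5)/3.5,239.5+(v+.5)/3.5,z)[:2]
P=dict(dl=A(178,455,.02),dr=A(415,438,.02),bl=A(147,505,.017),br=A(455,488,.017),pin=A(88,300,.034),peg=A(293,315,.068),
 cl=A(160,262,.032),cr=A(412,248,.032))
for k,v in P.items(): print(k,v.round(4))
src=np.array([[-75,50],[-75,-50],[-95,65],[-95,-65],[-12,83]])/1e3
dst=np.array([P[k] for k in('dl','dr','bl','br','pin')])
def fit(s,d):
    sc=s-s.mean(0);dc=d-d.mean(0);th=np.arctan2((sc[:,0]*dc[:,1]-sc[:,1]*dc[:,0]).sum(),(sc*dc).sum())
    R=np.array([[np.cos(th),-np.sin(th)],[np.sin(th),np.cos(th)]]);t=d.mean(0)-R@s.mean(0);print(th,t,(s@R.T+t-d).round(4).tolist());return R,t
R,t=fit(src,dst)
p=R.T@(P['peg']-t);q=p-[-.012,.083];print('peg fix',p,np.hypot(*q),'ang',np.arctan2(-q[0],-q[1]))
S=[B(627,46,.005),B(756,35,.005),B(636,228,.005),B(766,213,.005)];print(np.round(S,4))
R2,t2=fit(np.array([[55,38],[55,-38],[-55,38],[-55,-38]])/1e3,np.array(S))
print('grip',R2@[-.02,0]+t2,'edge',R2@[.055,0]+t2)
print(B(685,153,.035),B(687,164,.02))
```

```text
dl [ 0.5016 -0.004 ]
dr [ 0.5087 -0.1023]
bl [0.4811 0.0089]
br [ 0.4882 -0.1188]
pin [0.5643 0.0333]
peg [ 0.5503 -0.0498]
cl [0.581  0.0035]
cr [ 0.587  -0.1015]
0.057435239032332705 [ 0.58000976 -0.04910926] [[0.0007, 0.0005], [-0.0007, -0.001], [0.0003, 0.0014], [0.0007, -0.0006], [-0.001, -0.0003]]
peg fix [-0.02969462  0.0009732 ] 0.08391362249368395 ang 0.2124619117882115
[[0.5209 0.3489]
 [0.5276 0.2717]
 [0.4118 0.3371]
 [0.4206 0.2609]]
0.10306564672086282 [0.47022612 0.30467841] [[0.0001, -0.0008], [0.0012, 0.0008], [-0.0002, -0.0003], [-0.0012, 0.0003]]
grip [0.45033225 0.30262074] edge [0.52493426 0.31033699]
[0.45226855 0.30295142] [0.44777078 0.30527535]
```

```bash
cat >> h.py <<'E'
from scipy.spatial.transform import Rotation as Ro
F=(np.array([.5800,-.0491]),.0574)
def fw(x,y):
    c,s=np.cos(F[1]),np.sin(F[1]); return F[0]+np.array([c*x-s*y,s*x+c*y])
def rows(tg):  # targets (x,y,z,phi): shift & turn in tool units from the present pose
    o=bot.get_obs(); R0=Ro.from_quat(o['tool_rot']); print('at',o['eef_pos'].round(4),'t',o['clock'],'F',o['ft_force'].round(1),'w',round(o['grip_width'],4),'gf',o['grasp_force'])
    for x,y,z,ph in tg:
        Rt=Ro.from_matrix([[np.cos(ph),np.sin(ph),0],[np.sin(ph),-np.cos(ph),0],[0,0,-1]])
        print(np.r_[R0.inv().apply(np.array([x,y,z])-o['eef_pos'])/.5,(R0.inv()*Rt).as_rotvec()/np.pi].round(4).tolist())
E
python3 -c "
from h import *
rows([(.5503,-.0498,.16,.73)])"
```

```text
at [ 0.1884 -0.4626  0.2555] t 0.1 F [-0. -1. -1.] w 0.0854 gf 0.0
[0.9817, -0.4912, 0.1919, -0.0006, -0.0001, -0.1092]
```

```bash
python3 -m pendant '[0.982,-0.491,0.15,0,0,-0.109,0.32, 0.982,-0.491,0.15,0,0,-0.109,0.32, 0.982,-0.491,0.15,0,0,-0.109,0.32, 0.982,-0.491,0.15,0,0,-0.109,0.32, 0.982,-0.491,0.15,0,0,-0.109,0.32, 0.982,-0.491,0.15,0,0,-0.109,0.32, 0.982,-0.491,0.15,0,0,-0.109,0.32, 0.982,-0.491,0.15,0,0,-0.109,0.32, 0.982,-0.491,0.15,0,0,-0.109,0.32, 0.982,-0.491,0.15,0,0,-0.109,0.32]'
python3 -c "
from h import *
rows([(.5503,-.0498,.17,.73),(.5503,-.0498,.062,.73)])"
```

```text
clock: 0.93
eef_pos: [0.4616, -0.1509, 0.1994]
tool_rot: [0.934, 0.357, -0.0, -0.0]
ft_force: [0.4, -0.6, -0.5]
grip_width: 0.0275
grasp_force: 0.0
at [ 0.4616 -0.1509  0.1994] t 0.9333 F [ 0.4 -0.6 -0.5] w 0.0275 gf 0.0
[0.2669, -0.0325, 0.0587, -0.0001, 0.0001, -0.0002]
[0.267, -0.0324, 0.2747, -0.0001, 0.0001, -0.0002]
```

```bash
python3 -m pendant '[0.267,-0.032,0.059,0,0,0,0.32, 0.267,-0.032,0.059,0,0,0,0.32, 0.267,-0.032,0.059,0,0,0,0.32, 0.267,-0.032,0.059,0,0,0,0.32, 0.267,-0.032,0.059,0,0,0,0.32, 0.267,-0.032,0.059,0,0,0,0.32, 0.267,-0.032,0.059,0,0,0,0.32, 0.267,-0.032,0.059,0,0,0,0.32, 0.267,-0.032,0.059,0,0,0,0.32, 0.267,-0.032,0.059,0,0,0,0.32]'
python3 -c "
from h import *
rows([(.5503,-.0498,.17,.73),(.5503,-.0498,.062,.73)])
shot('wrist','w1');print(px('w1',np.array([.5503,-.0498,.068])),px('w1',np.r_[fw(-.012,.083),.034]),[px('w1',np.r_[fw(-.075,s*.05),.02]).round(0) for s in(1,-1)])"
```

```text
clock: 1.77
eef_pos: [0.5494, -0.0531, 0.171]
tool_rot: [0.935, 0.356, 0.0, 0.0]
ft_force: [0.3, -0.6, -0.2]
grip_width: 0.0276
grasp_force: 0.0
at [ 0.5494 -0.0531  0.171 ] t 1.7667 F [ 0.3 -0.6 -0.2] w 0.0276 gf 0.0
[0.0057, -0.0038, 0.002, 0.0002, -0.0001, -0.0009]
[0.0056, -0.0039, 0.218, 0.0002, -0.0001, -0.0009]
[309.18198293 241.88642698] [225.24668571 128.09909688] [array([217., 228.]), array([325., 306.])]
```

View pics/w1.png

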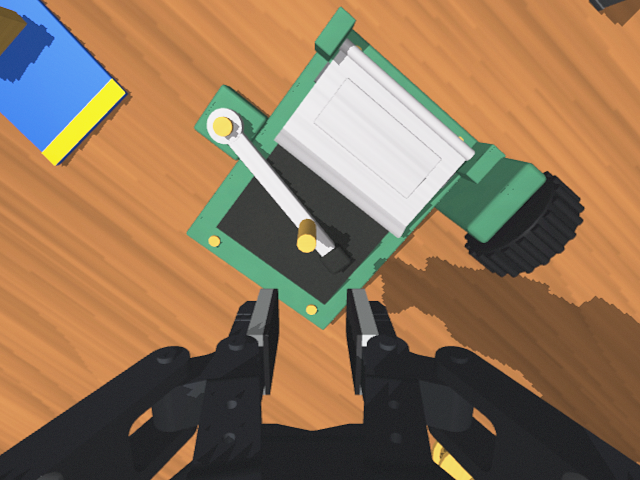

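The wrist view shows the peg top at (306,243) against a predicted (309,242), and the pin at (222,126) against (225,128). That agrees to about 1 mm, so I'll descend over the peg and work out the arc.

```bash
python3 -m pendant '[0.006,-0.004,0.07,0,0,0,0.32, 0.006,-0.004,0.14,0,0,0,0.32, 0.006,-0.004,0.19,0,0,0,0.32, 0.006,-0.004,0.218,0,0,0,0.32, 0.006,-0.004,0.218,0,0,0,0.32, 0.006,-0.004,0.218,0,0,0,0.32, 0.006,-0.004,0.218,0,0,0,0.32, 0.006,-0.004,0.218,0,0,0,0.32, 0.006,-0.004,0.218,0,0,0,0.32, 0.006,-0.004,0.218,0,0,0,0.32]'
python3 -c "
from h import *
rows([(*fw(-.012-.085*np.sin(a),.083-.085*np.cos(a)),.062,.73) for a in np.linspace(.21,1.72,20)])"
```

```text
clock: 2.65
eef_pos: [0.5516, -0.0485, 0.0627]
tool_rot: [0.934, 0.357, 0.001, 0.001]
ft_force: [0.4, -0.0, -0.2]
grip_width: 0.0271
grasp_force: 0.0
at [ 0.5516 -0.0485  0.0627] t 2.65 F [ 0.4 -0.  -0.2] w 0.0271 gf 0.0
[-0.0051, 0.0019, 0.0014, 0.0006, -0.0005, -0.0003]
[-0.0133, -0.0089, 0.0014, 0.0006, -0.0005, -0.0003]
[-0.0205, -0.0203, 0.0013, 0.0006, -0.0005, -0.0003]
[-0.0269, -0.0322, 0.0013, 0.0006, -0.0005, -0.0003]
[-0.0323, -0.0446, 0.0013, 0.0006, -0.0005, -0.0003]
[-0.0367, -0.0573, 0.0012, 0.0006, -0.0005, -0.0003]
[-0.0401, -0.0704, 0.0012, 0.0006, -0.0005, -0.0003]
[-0.0424, -0.0837, 0.0012, 0.0006, -0.0005, -0.0003]
[-0.0436, -0.0972, 0.0011, 0.0006, -0.0005, -0.0003]
[-0.0438, -0.1107, 0.0011, 0.0006, -0.0005, -0.0003]
[-0.0429, -0.1241, 0.0011, 0.0006, -0.0005, -0.0003]
[-0.041, -0.1375, 0.0011, 0.0006, -0.0005, -0.0003]
[-0.038, -0.1507, 0.0011, 0.0006, -0.0005, -0.0003]
[-0.0339, -0.1636, 0.001, 0.0006, -0.0005, -0.0003]
[-0.0288, -0.1761, 0.001, 0.0006, -0.0005, -0.0003]
[-0.0228, -0.1882, 0.001, 0.0006, -0.0005, -0.0003]
[-0.0158, -0.1997, 0.001, 0.0006, -0.0005, -0.0003]
[-0.008, -0.2107, 0.001, 0.0006, -0.0005, -0.0003]
[0.0008, -0.221, 0.001, 0.0006, -0.0005, -0.0003]
[0.0103, -0.2306, 0.001, 0.0006, -0.0005, -0.0003]
```

```bash
python3 -m pendant '[-0.013,-0.009,0,0,0,0,0.32, -0.02,-0.02,0,0,0,0,0.32, -0.027,-0.032,0,0,0,0,0.32, -0.032,-0.045,0,0,0,0,0.32, -0.037,-0.057,0,0,0,0,0.32, -0.04,-0.07,0,0,0,0,0.32, -0.042,-0.084,0,0,0,0,0.32, -0.044,-0.097,0,0,0,0,0.32, -0.044,-0.111,0,0,0,0,0.32, -0.043,-0.124,0,0,0,0,0.32]'
python3 -c "
from h import *
rows([(*fw(-.012-.085*np.sin(a),.083-.085*np.cos(a)),.062,.73) for a in np.linspace(1.0,1.74,9)])"
```

```text
clock: 3.48
eef_pos: [0.4927, -0.0158, 0.0614]
tool_rot: [0.934, 0.357, -0.0, -0.0]
ft_force: [-0.0, -1.4, 0.6]
grip_width: 0.0277
grasp_force: 0.5
at [ 0.4927 -0.0158  0.0614] t 3.4833 F [-0.  -1.4  0.6] w 0.0277 gf 0.47342900186777115
[0.0012, 0.0039, -0.0013, -0.0001, 0.0, -0.0002]
[0.0035, -0.0116, -0.0012, -0.0001, 0.0, -0.0002]
[0.0072, -0.0269, -0.0012, -0.0001, 0.0, -0.0002]
[0.0123, -0.0417, -0.0012, -0.0001, 0.0, -0.0002]
[0.0188, -0.0561, -0.0012, -0.0001, 0.0, -0.0002]
[0.0266, -0.0697, -0.0012, -0.0001, 0.0, -0.0002]
[0.0356, -0.0826, -0.0012, -0.0001, 0.0, -0.0002]
[0.0458, -0.0946, -0.0012, -0.0001, 0.0, -0.0002]
[0.057, -0.1056, -0.0012, -0.0001, 0.0, -0.0002]
```

```bash
python3 -m pendant '[0.003,-0.012,0,0,0,0,0.32, 0.007,-0.027,0,0,0,0,0.32, 0.012,-0.042,0,0,0,0,0.32, 0.019,-0.056,0,0,0,0,0.32, 0.027,-0.07,0,0,0,0,0.32, 0.036,-0.083,0,0,0,0,0.32, 0.046,-0.095,0,0,0,0,0.32, 0.057,-0.106,0,0,0,0,0.32, 0.057,-0.106,0,0,0,0,0.32, 0.057,-0.106,0,0,0,0,0.32]'
python3 -c "
from h import *
x,y=bot.get_obs()['eef_pos'][:2]
rows([(x,y,.2,.73),(.4503,.3026,.2,1.674)])
shot('top','top1')
cv2.imwrite('pics/top1c.png',cv2.resize(cv2.imread('pics/top1.png')[170:290,270:430],None,fx=5,fy=5))"
```

```text
clock: 4.32
eef_pos: [0.4795, 0.0427, 0.0614]
tool_rot: [0.934, 0.357, 0.0, -0.0]
ft_force: [-0.4, -0.8, -0.4]
grip_width: 0.027
grasp_force: 0.0
at [0.4795 0.0427 0.0614] t 4.3167 F [-0.4 -0.8 -0.4] w 0.027 gf 0.0
[0.0001, -0.0001, -0.2772, -0.0001, -0.0001, 0.0002]
[0.3034, -0.4261, -0.2771, -0.0, -0.0001, -0.3003]
```

View pics/top1c.png

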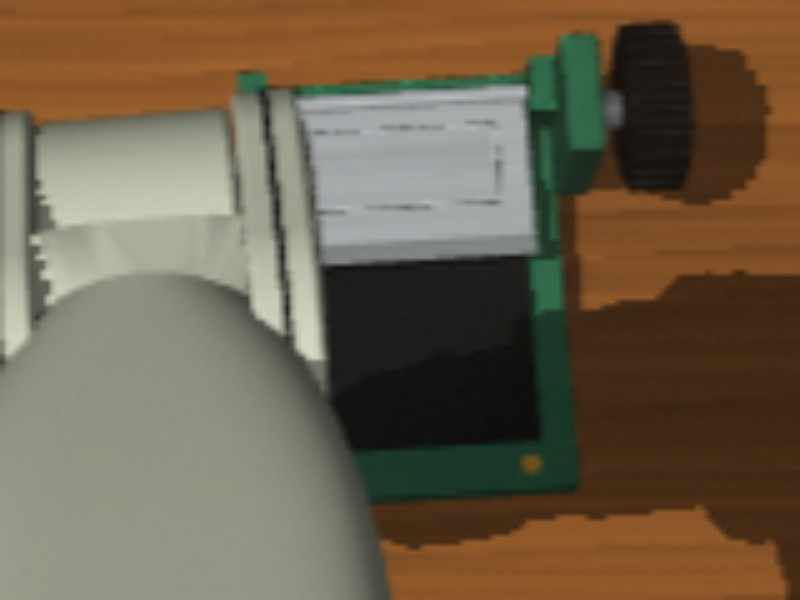

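Most of the deck is clear in this view (the deck edge runs from x≈325 to x≈540 in the crop), but the arm hides the latch. I'll lift, move towards the shield and take a wrist picture there.

```bash
python3 -m pendant '[0,0,-0.08,0,0,0,0.32, 0,0,-0.16,0,0,0,0.32, 0,0,-0.24,0,0,0,0.5, 0.06,-0.08,-0.277,0,0,-0.04,0.6, 0.12,-0.16,-0.277,0,0,-0.08,0.6, 0.18,-0.25,-0.277,0,0,-0.12,0.6, 0.24,-0.33,-0.277,0,0,-0.16,0.6, 0.303,-0.426,-0.277,0,0,-0.2,0.6, 0.303,-0.426,-0.277,0,0,-0.24,0.6, 0.303,-0.426,-0.277,0,0,-0.27,0.6]'
python3 -c "
from h import *
rows([(.4503,.3026,.15,1.674)])
shot('top','top2')
cv2.imwrite('pics/top2c.png',cv2.resize(cv2.imread('pics/top2.png')[170:290,270:430],None,fx=4,fy=4))"
```

```text
clock: 5.2
eef_pos: [0.4496, 0.3065, 0.1999]
tool_rot: [0.701, 0.713, 0.001, -0.001]
ft_force: [-0.3, -0.0, 0.1]
grip_width: 0.0513
grasp_force: 0.0
at [0.4496 0.3065 0.1999] t 5.2 F [-0.3 -0.   0.1] w 0.0513 gf 0.0
[-0.0082, 0.0013, 0.0997, 0.0001, -0.0009, -0.0275]
```

View pics/top2c.png

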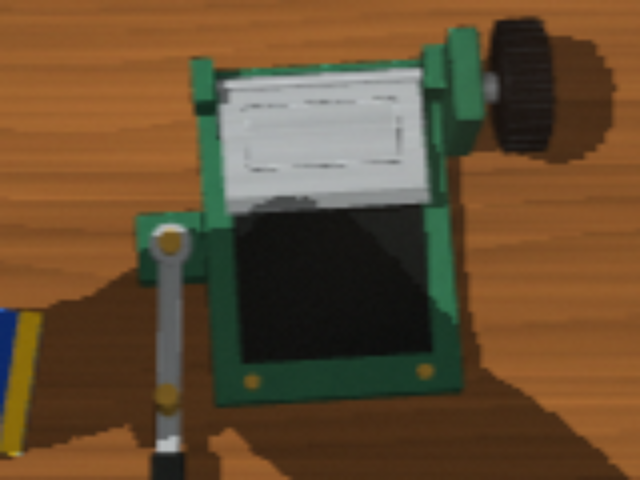

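The latch now points straight back along -x, from its pin at crop (170,242) to the peg at (166,398), so it is at about 1.6 rad and open. Next I'll move down over the shield and check its rib with the wrist camera.

```bash
python3 -m pendant '[-0.008,0.001,0.05,0,0,-0.027,0.6, -0.008,0.001,0.1,0,0,-0.027,0.6, -0.008,0.001,0.1,0,0,-0.027,0.6, -0.008,0.001,0.1,0,0,-0.027,0.6, -0.008,0.001,0.1,0,0,-0.027,0.6, -0.008,0.001,0.1,0,0,-0.027,0.6, -0.008,0.001,0.1,0,0,-0.027,0.6, -0.008,0.001,0.1,0,0,-0.027,0.6, -0.008,0.001,0.1,0,0,-0.027,0.6, -0.008,0.001,0.1,0,0,-0.027,0.6]'
python3 -c "
from h import *
rows([(.4503,.3026,.033,1.674)])
shot('wrist','w2');
c,s=np.cos(.103),np.sin(.103)
f=lambda x,y,z:px('w2',np.r_[.4702+c*x-s*y,.3047+s*x+c*y,z]).round(0)
print([f(-.02,y,.035) for y in(.022,-.022)],[f(.055,y,.005) for y in (.038,-.038)],[f(-.055,y,.005) for y in (.038,-.038)])"
```

```text
clock: 6.08
eef_pos: [0.4512, 0.2979, 0.1504]
tool_rot: [0.674, 0.739, 0.0, 0.0]
ft_force: [-0.1, 0.3, -0.9]
grip_width: 0.051
grasp_force: 0.0
at [0.4512 0.2979 0.1504] t 6.0833 F [-0.1  0.3 -0.9] w 0.051 gf 0.0
[0.0095, -0.0011, 0.2349, 0.0003, -0.0001, -0.0038]
[array([311., 199.]), array([312., 266.])] [array([422., 165.]), array([415., 270.])] [array([259., 167.]), array([264., 271.])]
```

View pics/w2.png

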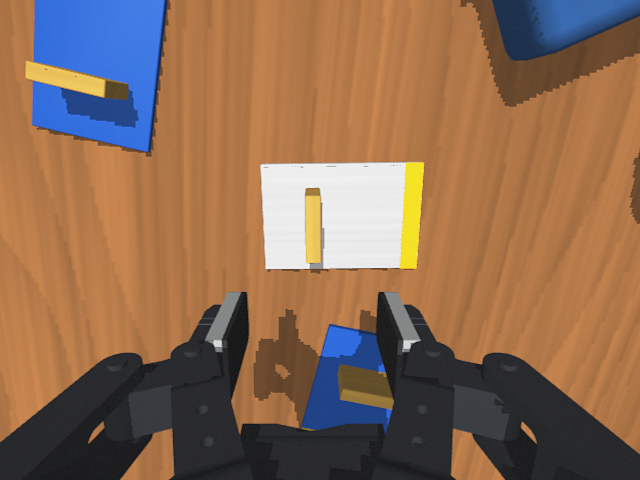

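The plate corners are at (262,164), (423,162), (417,269) and (266,269), all within 3 px of the prediction. The shield sits about 1.5 mm further in +y, so I'll descend with that correction and grip.

```bash
python3 -m pendant '[0.012,-0.001,0.05,0,0,-0.003,0.6, 0.012,-0.001,0.1,0,0,-0.003,0.6, 0.012,-0.001,0.15,0,0,-0.003,0.6, 0.012,-0.001,0.19,0,0,-0.003,0.6, 0.012,-0.001,0.22,0,0,-0.003,0.6, 0.012,-0.001,0.234,0,0,-0.003,0.6, 0.012,-0.001,0.234,0,0,-0.003,0.6, 0.012,-0.001,0.234,0,0,-0.003,0, 0.012,-0.001,0.234,0,0,-0.003,0, 0.012,-0.001,0.234,0,0,-0.003,0]'
python3 -m pendant '[0,0,0,0,0,0,0, 0,0,0,0,0,0,0, 0,0,0,0,0,0,0, 0,0,0,0,0,0,0, 0,0,-0.02,0,0,0,0, 0,0,-0.05,0,0,0,0, 0,0,-0.1,0,0,0,0, 0,0,-0.15,0,0,0,0, 0,0,-0.2,0,0,0,0, 0,0,-0.2,0,0,0,0]'
python3 -c "
from h import *
rows([(*fw(-.125,0),.12,1.628)])"
```

```text
clock: 6.97
eef_pos: [0.4508, 0.3043, 0.0343]
tool_rot: [0.671, 0.742, 0.001, 0.0]
ft_force: [0.3, -0.4, 0.5]
grip_width: 0.0152
grasp_force: 0.0
clock: 7.8
eef_pos: [0.4523, 0.3054, 0.1385]
tool_rot: [0.671, 0.742, 0.004, 0.001]
ft_force: [0.8, 0.3, -0.9]
grip_width: 0.0089
grasp_force: 59.0
at [0.4523 0.3054 0.1385] t 7.8 F [ 0.8  0.3 -0.9] w 0.0089 gf 59.04772639274597
[-0.7204, -0.0674, 0.0334, 0.0025, -0.0014, 0.0139]
```

```bash
python3 -m pendant '[-0.07,-0.007,0.01,0,0,0.002,0, -0.14,-0.014,0.01,0,0,0.004,0, -0.21,-0.02,0.01,0,0,0.006,0, -0.28,-0.027,0.01,0,0,0.008,0, -0.35,-0.034,0.01,0,0,0.01,0, -0.42,-0.04,0.01,0,0,0.012,0, -0.49,-0.047,0.01,0,0,0.014,0, -0.56,-0.054,0.01,0,0,0.014,0, -0.63,-0.06,0.01,0,0,0.014,0, -0.72,-0.067,0.01,0.002,0,0.014,0]'
python3 -m pendant '[0,0,0,0,0,0,0, 0,0,0,0,0,0,0, 0,0,0,0,0,0,0, 0,0,0,0,0,0,0, 0,0,0,0,0,0,0, 0,0,0,0,0,0,0, 0,0,0,0,0,0,0, 0,0,0,0,0,0,0, 0,0,0,0,0,0,0, 0,0,0,0,0,0,0]'
python3 -c "
from h import *
o=bot.get_obs();print(o['tool_rot'])
rows([(*fw(-.09,0),.07,1.628)])
shot('wrist','w3')
z=o['eef_pos'][2]-.033; e=o['eef_pos'][:2]
print([px('w3',np.r_[fw(.002,y),.035]).round(0) for y in(.053,-.053)],[px('w3',np.r_[fw(.072,y),.03]).round(0) for y in(.053,-.053)],[px('w3',np.r_[fw(-.05,y),.02]).round(0) for y in(.05,-.05)])
print([px('w3',np.r_[e+fw(.075,y)-fw(0,0),z+.005]).round(0) for y in(.038,-.038)])"
```

```text
clock: 8.63
eef_pos: [0.4514, -0.0553, 0.1276]
tool_rot: [0.686, 0.727, -0.002, -0.003]
ft_force: [-0.2, -0.1, -2.0]
grip_width: 0.009
grasp_force: 58.9
clock: 9.47
eef_pos: [0.4528, -0.0541, 0.1279]
tool_rot: [0.686, 0.727, -0.002, -0.002]
ft_force: [-0.1, 0.6, -1.9]
grip_width: 0.0088
grasp_force: 58.9
[ 0.68647588  0.72714594 -0.00230469 -0.00208274]
at [ 0.4528 -0.0541  0.1279] t 9.4667 F [-0.1  0.6 -1.9] w 0.0088 gf 58.89497995376587
[-0.0046, 0.0753, 0.1154, -0.002, 0.0, 0.0001]
[array([554., 164.]), array([523., 337.])] [array([677., 163.]), array([630., 333.])] [array([447., 166.]), array([432., 320.])]
[array([506., 216.]), array([481., 382.])]
```

View pics/w3.png

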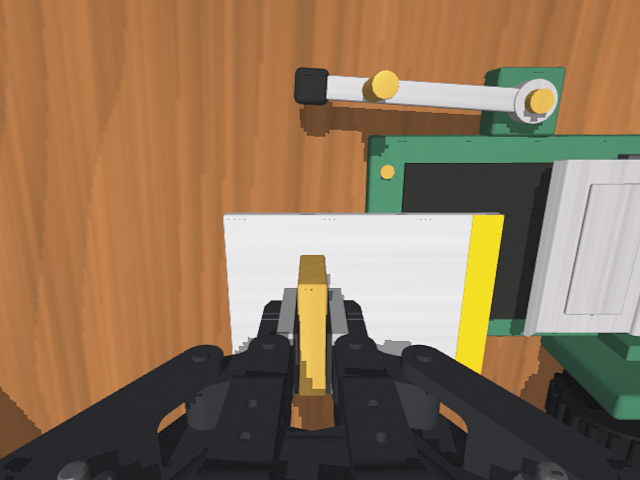

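The wrist view shows the lip corners at (553,162) and (526,335) and the shield edge corner at (503,214), all within about 3 px of prediction. The rib is held squarely, so I'll lower it to just above the deck, ahead of the mouth.

```bash
python3 -m pendant '[-0.005,0.04,0,-0.002,0,0,0, -0.005,0.075,0,-0.002,0,0,0, -0.005,0.075,0.03,-0.002,0,0,0, -0.005,0.075,0.06,-0.002,0,0,0, -0.005,0.075,0.09,-0.002,0,0,0, -0.005,0.075,0.12,-0.002,0,0,0, -0.005,0.075,0.138,-0.002,0,0,0, -0.005,0.075,0.138,-0.002,0,0,0, -0.005,0.075,0.138,-0.002,0,0,0, -0.005,0.075,0.138,-0.002,0,0,0]'
python3 -c "
from h import *
print(bot.get_obs()['tool_rot'])
rows([(*fw(-.09,0),.0535,1.628),(*fw(-.05,0),.0535,1.628),(*fw(-.03,0),.0535,1.628)])"
```

```text
clock: 10.35
eef_pos: [0.4906, -0.0549, 0.0594]
tool_rot: [0.687, 0.727, 0.0, 0.001]
ft_force: [0.9, -0.0, -1.6]
grip_width: 0.0089
grasp_force: 58.9
[6.86717814e-01 7.26923778e-01 3.61735077e-04 5.77967835e-04]
at [ 0.4906 -0.0549  0.0594] t 10.35 F [ 0.9 -0.  -1.6] w 0.0089 gf 58.90733063220978
[0.0013, -0.0008, 0.0118, 0.0004, 0.0001, -0.0001]
[0.0013, 0.0792, 0.0119, 0.0004, 0.0001, -0.0001]
[0.0013, 0.1192, 0.012, 0.0004, 0.0001, -0.0001]
```

Now I'll ease down to contact.

```bash
python3 -m pendant '[0.001,0,0.004,0,0,0,0, 0.001,0,0.007,0,0,0,0, 0.001,0,0.01,0,0,0,0, 0.001,0,0.012,0,0,0,0, 0.001,0,0.013,0,0,0,0, 0.001,0,0.014,0,0,0,0, 0.001,0,0.014,0,0,0,0, 0.001,0,0.014,0,0,0,0, 0.001,0,0.014,0,0,0,0, 0.001,0,0.014,0,0,0,0]'
python3 -c "
from h import *
rows([(*fw(-.05,0),.0535,1.628),(*fw(-.03,0),.0535,1.628)])"
```

```text
clock: 11.18
eef_pos: [0.4903, -0.0543, 0.0543]
tool_rot: [0.687, 0.727, 0.001, 0.001]
ft_force: [-6.9, -0.2, 16.1]
grip_width: 0.0087
grasp_force: 61.6
at [ 0.4903 -0.0543  0.0543] t 11.1833 F [-6.9 -0.2 16.1] w 0.0087 gf 61.61640822887421
[0.0002, 0.0797, 0.0017, 0.0007, 0.0001, -0.0001]
[0.0002, 0.1197, 0.0018, 0.0007, 0.0001, -0.0001]
```

```bash
python3 -m pendant '[0,0,-0.0026,0,0,0,0, 0,0.01,-0.0026,0,0,0,0, 0,0.02,-0.0026,0,0,0,0, 0,0.03,-0.0026,0,0,0,0, 0,0.04,-0.0026,0,0,0,0, 0,0.05,-0.0026,0,0,0,0, 0,0.06,-0.0026,0,0,0,0, 0,0.07,-0.0026,0,0,0,0, 0,0.08,-0.0026,0,0,0,0, 0,0.08,-0.0026,0,0,0,0]'
python3 -c "
from h import *
rows([(*fw(-.03,0),.0535,1.628)])"
```

```text
clock: 12.02
eef_pos: [0.5306, -0.0521, 0.0544]
tool_rot: [0.687, 0.727, 0.0, 0.001]
ft_force: [-2.6, -0.2, 8.4]
grip_width: 0.0089
grasp_force: 60.5
at [ 0.5306 -0.0521  0.0544] t 12.0167 F [-2.6 -0.2  8.4] w 0.0089 gf 60.459718108177185
[0.0003, 0.0389, 0.0018, 0.0004, 0.0002, -0.0001]
```

Force is as expected for a rubbing slide, so I'll creep on towards the stop.

```bash
python3 -m pendant '[0,0.006,0,0,0,0,0, 0,0.012,0,0,0,0,0, 0,0.018,0,0,0,0,0, 0,0.023,0,0,0,0,0, 0,0.027,0,0,0,0,0, 0,0.031,0,0,0,0,0, 0,0.034,0,0,0,0,0, 0,0.036,0,0,0,0,0, 0,0.036,0,0,0,0,0, 0,0.036,0,0,0,0,0]'
python3 -c "
from h import *
rows([(*fw(-.03,0),.0535,1.628)])"
```

```text
clock: 12.85
eef_pos: [0.5474, -0.0511, 0.0544]
tool_rot: [0.687, 0.727, -0.0, 0.0]
ft_force: [-5.0, -1.4, 9.7]
grip_width: 0.0092
grasp_force: 60.8
at [ 0.5474 -0.0511  0.0544] t 12.85 F [-5.  -1.4  9.7] w 0.0092 gf 60.80020487308502
[0.0003, 0.0053, 0.0017, -0.0001, 0.0001, -0.0002]
```

```bash
python3 -m pendant '[0,0.002,0,0,0,0,0, 0,0.003,0,0,0,0,0, 0,0.004,0,0,0,0,0, 0,0.005,0,0,0,0,0, 0,0.006,0,0,0,0,0, 0,0.007,0,0,0,0,0, 0,0.008,0,0,0,0,0, 0,0.008,0,0,0,0,0, 0,0.008,0,0,0,0,0, 0,0.008,0,0,0,0,0]'
```

```text
clock: 13.68
eef_pos: [0.5506, -0.0509, 0.0544]
tool_rot: [0.687, 0.727, -0.001, -0.0]
ft_force: [-7.9, -0.1, 11.9]
grip_width: 0.0087
grasp_force: 61.1
```

```bash
python3 -m pendant '[0,0.001,0,0,0,0,0, 0,0.002,0,0,0,0,0, 0,0.003,0,0,0,0,0, 0,0.004,0,0,0,0,0, 0,0.005,0,0,0,0,0, 0,0.006,0,0,0,0,0, 0,0.006,0,0,0,0,0, 0,0.006,0,0,0,0,0, 0,0.006,0,0,0,0,0, 0,0.006,0,0,0,0,0]'
```

```text
clock: 14.52
eef_pos: [0.5507, -0.0509, 0.0544]
tool_rot: [0.687, 0.727, -0.003, -0.002]
ft_force: [-15.3, -1.7, 18.4]
grip_width: 0.0088
grasp_force: 62.0
```

The shield met the stop: the tool held still while the push rose to 15 N, which puts the edge at fixture x≈45 mm. I'll ease the push slightly, keep pressing down and take a look.

```bash
python3 -m pendant '[0,-0.001,0,0,0,0,0, 0,-0.002,0,0,0,0,0, 0,-0.003,0,0,0,0,0, 0,-0.003,0.001,0,0,0,0, 0,-0.003,0.001,0,0,0,0, 0,-0.003,0.001,0,0,0,0, 0,-0.003,0.001,0,0,0,0, 0,-0.003,0.001,0,0,0,0, 0,-0.003,0.001,0,0,0,0, 0,-0.003,0.001,0,0,0,0]'
python3 -c "
from h import *
shot('wrist','w4');shot('scene','s4')
a=cv2.imread('pics/w4.png')[:, 200:640];b=cv2.resize(cv2.imread('pics/s4.png')[190:310,200:340],None,fx=2.5,fy=2.5)
o=np.zeros((480,800,3),np.uint8);o[:,:440]=a;o[:300,440:790]=b;cv2.imwrite('pics/fin.png',o)
print(px('w4',np.r_[fw(.002,.038),.025]),px('w4',np.r_[fw(-.065,.038),.025]))
rows([])"
```

```text
clock: 15.35
eef_pos: [0.5507, -0.0509, 0.0544]
tool_rot: [0.687, 0.727, -0.002, -0.001]
ft_force: [-11.8, -0.3, 18.1]
grip_width: 0.0087
grasp_force: 62.1
[392.65386922 214.69933903] [221.59994483 214.62913999]
at [ 0.5507 -0.0509  0.0544] t 15.45 F [-13.  -0.  18.] w 0.0088 gf 62.07165598869324
```

View pics/fin.png

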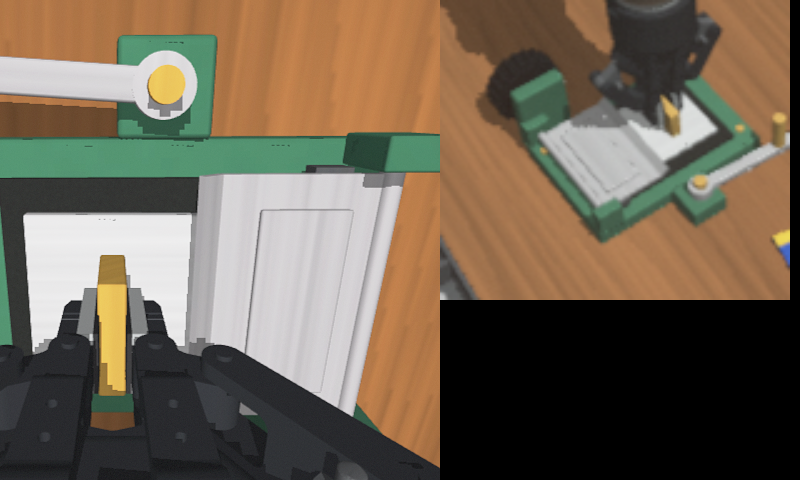

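The shield's rear corner is at (224,213) against a predicted (222,215), so it is centred and square with its edge at the stop. The cover is down and the latch open, so I'm handing in.

```bash
python3 -c "
from h import *
print(bot.job_done())"
```

```text
the job is handed in; nothing more can be done
None
```

I swung the latch open to about 1.6 rad, then slid the shield under the cover until it met the stop, centred and square. I handed the job in at about 15 s with the rib still gripped and the shield pressed down at about 18 N; the final pictures showed the cover down, but no verdict came back.

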